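# Pack the smear-preparation caddy

## Robot

A 6-joint arm with a two-finger parallel gripper is mounted at the origin on a cart in front of the work surface, level with it; the furniture and walls round the work are solid. World frame = base frame: x ahead of the robot, y to its left, z up, the work surface at z = 0. Lengths are in mm, angles in rad, forces in N, time in s.
With the tool pointing down it reaches from about 350 to 775 mm from the base axis. Payload 7.3 kg.
Tool frame: the origin (TCP) lies at the very end of the fingers, on their centre line; the grasp point (between the pads) lies 19 mm behind it; z points along the fingers, y is the line along which they close (so a half turn about z gives the same grasp; the last joint's range is limited). The gripper opens to 92 mm and grips with 3 to 60 N. Pads are 19 mm wide; open, the fingers measure 130 mm over their backs; the gripper's body (75 mm by 190 mm) begins 47 mm behind the grasp point.
Start: joints at [1.088, 0.342, 1.524, -0, 1.275, -0.146], TCP at [173.482, 495.529, 226.741] pointing down, gripper open.
Joint ranges: [-2.53, 2.53], [-0.77, 2.02], [0.04, 2.7], [-1, 4.14], [0.28, 2.66], [-3.11, 3.11]. Speed limits (rad/s): [2.57, 2.57, 3.14, 3.14, 3.14, 3.14].

## Interface

Orientations are given as [roll, pitch, yaw] about the fixed x, y, z axes, in that order (R = Rz(yaw) Ry(pitch) Rx(roll)).
In Python, from plant import get_obs, vision, workorder gives the robot as it stands.
- The arm moves only by the shell command python3 -m pendant 'ROWS' [OPENING]. ROWS is a JSON object of lists of equal length, an entry for each row: "dp": the shift along the tool's x, y, z in m, a list of three; "rotation": the turn, a rotation vector about the tool's x, y, z in rad, a list of three. A call has 1 to 8 rows; each row is the pose to reach, as a shift and turn from the pose commanded when the call began, along the tool's axes at that moment; what a row does not reach only later rows make up. A row lasts 1/8 s, in which the tool goes at most 62.5 mm and 10.7 degrees, less where a joint would pass 70% of its speed; a pose out of reach is approached as far as the arm can. A call with a gripper value outside its range is refused whole. OPENING is the finger opening in m, from 0 to 0.0918, set as the call begins (- or left out, the last holds). The fingers move at their own pace and stop on an object; the grip force is fixed at half the most. Time passes only in rows, so rows that repeat a pose let the fingers close. It gives the time, the measured TCP pose, the force, the opening and the grip force at its end, in the units of the state.
- get_obs(): the state, without advancing time (a new reading comes with each control period).
- vision.capture(name): name is "scene" or "top"; returns a dict with "pixels" (400x640x3 uint8, red, green, blue), "vfov" (degrees; the focal length in pixels is half the picture's height over the tangent of half this angle, whatever the lens; pixels are square), "cx", "cy" (the principal point, pixels), "dist" ([k1, k2, p1, p2, k3] as OpenCV has them; the pictures are not rectified), "pose" (4x4, takes a point from camera to world coordinates). Camera axes: x right, y up, looking along -z (the intrinsics and any distortion apply to the point x, -y, -z); pixel columns grow to the right and rows downward; lengths in mm; the calibration is good to about 2 mm. A picture is of the moment at which its call begins. There is no depth.
- workorder.close_job(): hands the job in; it is judged then, once.
The state is a dict: "time": time; "joint_positions": joint angles; "dq": joint speeds; "tau": joint torques, N m; "tool_pos": TCP position; "tcp_rot": TCP orientation; "contact_force": force on the tool from outside, world axes, zero at the start; "moment": the same for the moment, N m; "grip_width": finger opening in mm; "finger_force": force on a finger pad.
Only numpy, scipy, OpenCV 4.12 (cv2) and the standard library are available. Lean on these libraries where they do the work, as an engineer would, in place of code of your own. Each camera call takes 0.05 s, during which the arm holds its last target. There are 200 camera calls.

## Task

Pack the smear kit into the caddy: put the slide box, the coverslip case, the capped vial and the jar of wooden picks each down flat or upright inside the pocket made for it, boxes lying lengthwise in their pockets. Leave the sticky-note pad and the roll of sealing film, which do not belong to the kit, where they are, and let go of everything.

Things in the scene. Friction and masses are not known exactly. Their poses are not given: they have to be found in the camera images.
- slide_box: Closed white card box of microscope slides with blue print, 57 x 83 x 32 mm high. Its lid stays shut. Origin: centre of its underside, which rests on the table at the start; z up, x along the short side, y along the long side. Loose.
- coverslip_case: Flat clear coverslip case with yellow edges along its two long sides and a clear top, 42 x 62 x 13 mm high; does not come open. Origin: centre of its underside, which rests on the table at the start; z up, x along the short side, y along the long side. Loose.
- vial: Squat white vial with a ribbed green screw cap that stays on, standing upright, 40 mm in diameter, 58 mm high. Origin: centre of its underside, which rests on the table at the start; z up along its axis. Loose.
- pick_jar: Clear round jar full of upright brown wooden picks, 51 mm in diameter, 78 mm high. Origin: centre of its underside, which rests on the table at the start; z up along its axis. Loose.
- note_pad: Look-alike to leave alone: pad of plain yellow sticky notes, 39 x 52 x 9 mm high, lying flat; yellow all over its top. Origin: centre of its underside, which rests on the table at the start; z up, x along the short side, y along the long side. Loose.
- film_roll: Look-alike to leave alone: upright roll of sealing film with a printed blue and white wrap and an open brown cardboard core, 64 mm in diameter, 66 mm high. Origin: centre of its underside, which rests on the table at the start; z up along its axis. Loose.
- pocket_slides: Grey plate 96 x 112 x 4 mm, one of four lying 2 x 2, turned alike, in a low fixed tray (order varies). Pocket floor 8 mm over the table. Origin: middle of plate underside, 4 mm below the floor, under the pocket's centre; z up. For the slide box: larger rectangle, inside 73 (x) x 97 mm (y), between four white L-shaped corner guides 8 mm high, 4 mm thick, legs 20 mm; sides open between them.
- pocket_slips: Grey plate 96 x 112 x 4 mm, one of four lying 2 x 2, turned alike, in a low fixed tray (order varies). Pocket floor 8 mm over the table. Origin: middle of plate underside, 4 mm below the floor, under the pocket's centre; z up. For the coverslip case: smaller rectangle, inside 58 (x) x 78 mm (y), between four white L-shaped corner guides 8 mm high, 4 mm thick, legs 18 mm; sides open between them.
- pocket_vial: Grey plate 96 x 112 x 4 mm, one of four lying 2 x 2, turned alike, in a low fixed tray (order varies). Pocket floor 8 mm over the table. Origin: middle of plate underside, 4 mm below the floor, under the pocket's centre; z up. This one is for the capped vial: the smaller white round collar, 54 mm bore, 62 mm outside, 8 mm high above the floor.
- pocket_picks: Grey plate 96 x 112 x 4 mm, one of four lying 2 x 2, turned alike, in a low fixed tray (order varies). Pocket floor 8 mm over the table. Origin: middle of plate underside, 4 mm below the floor, under the pocket's centre; z up. This one is for the jar of picks: the larger white round collar, 66 mm bore, 74 mm outside, 8 mm high above the floor.

How it is judged (in metres and radians):
At the end, for the whole second after the job is handed in: Each kit thing at rest on its own pocket's floor (centres within 13 mm, underside within 3.5 mm of the floor, level within 0.1 rad, both boxes lengthwise within 0.4 rad); note pad and film roll within 20 mm of their starts (horizontal distance between slide_box and pocket_slides below 0.013 m and z of slide_box in the frame of pocket_slides between 0.001 and 0.0075 m and angle between each of slide_box, coverslip_case, vial, pick_jar's own z axis and vertical below 0.1 rad and linear speed of each of slide_box, coverslip_case, vial, pick_jar below 0.02 m/s and angle between the y axis of slide_box and the y axis of pocket_slides, either way round below 0.4 rad and horizontal distance between coverslip_case and pocket_slips below 0.013 m and z of coverslip_case in the frame of pocket_slips between 0.001 and 0.0075 m and angle between the y axis of coverslip_case and the y axis of pocket_slips, either way round below 0.4 rad and horizontal distance between vial and pocket_vial below 0.013 m and z of vial in the frame of pocket_vial between 0.001 and 0.0075 m and horizontal distance between pick_jar and pocket_picks below 0.013 m and z of pick_jar in the frame of pocket_picks between 0.001 and 0.0075 m and distance of each of note_pad, film_roll from where it was at the start of the episode below 0.02 m); the robot touches nothing.
It fails at once if the note pad or the film roll is moved by more than 20 mm (distance of any of note_pad, film_roll from where it was at the start of the episode above 0.02 m).
It also fails if it takes over 120 s, if anything falls off the work surface, if the arm or the gripper's body presses on something with over 40 N, if the wrist force passes 120 N, or if a joint passes its speed limit or range.

## Working session

There is one attempt and no reset: what is moved stays moved. The work goes in short steps, Python scripts to look and compute and a shell command to move; the robot and the scene stay as the last step left them, time stands still between calls to the robot, and variables do not carry over. Pictures are saved under pics/ and viewed, at most 14 in all, crops included, and the job is handed in when it is done.

```bash
ls; mkdir -p pics; python3 - <<'E'
from plant import get_obs, vision
import cv2,pickle
for n in("scene","top"):
    c=vision.capture(n); pickle.dump(c,open(f"pics/{n}0.pkl","wb")); cv2.imwrite(f"pics/{n}0.png",cv2.cvtColor(c["pixels"],cv2.COLOR_RGB2BGR))
    print(n,c["vfov"],c["cx"],c["cy"],c["dist"],c["pose"])
print(get_obs())
E
```

```text
pics
scene 56.676237293159446 325.82889267319933 195.48858869783336 [-0.03092941  0.          0.          0.          0.        ] [[ 4.73239169e-01  5.22499966e-01 -7.09252053e-01 -4.16934414e+01]
 [-8.80631787e-01  3.01678343e-01 -3.65346184e-01 -1.71267296e+02]
 [ 2.30726153e-02  7.97486027e-01  6.02896087e-01  5.55087494e+02]
 [ 0.00000000e+00  0.00000000e+00  0.00000000e+00  1.00000000e+00]]
top 50.03910711282356 323.83588142974065 202.37793931434948 [-0.11443802  0.          0.          0.          0.        ] [[-2.36139692e-02  9.97652705e-01 -6.42764395e-02  4.86292351e+02]
 [-9.99557209e-01 -2.23969156e-02  1.95899101e-02  1.35250148e+02]
 [ 1.81043328e-02  6.47105740e-02  9.97739833e-01  9.68568385e+02]
 [ 0.00000000e+00  0.00000000e+00  0.00000000e+00  1.00000000e+00]]
{'time': 0.1, 'joint_positions': array([ 1.08802338e+00,  3.42658475e-01,  1.52488049e+00, -1.73603712e-05,
        1.27537953e+00, -1.45983608e-01]), 'dq': array([-0.00104032, -0.00118835, -0.00137444,  0.00113723,  0.00035722,
       -0.00061443]), 'tau': array([ 2.02216492e-03, -4.32002699e+01, -2.44697696e+01,  7.19836378e-02,
        5.25152113e-02, -2.86623538e-05]), 'tool_pos': array([173.30776913, 495.21112186, 226.12594232]), 'tcp_rot': array([-3.14027850e+00, -1.76439573e-04,  2.80480826e+00]), 'contact_force': array([-0.18737624, -0.4762362 ,  0.37507541]), 'moment': array([-0.06315593, -0.0176065 , -0.00714584]), 'finger_force': 0.0, 'grip_width': 91.50727943736358}
```

View pics/top0.png

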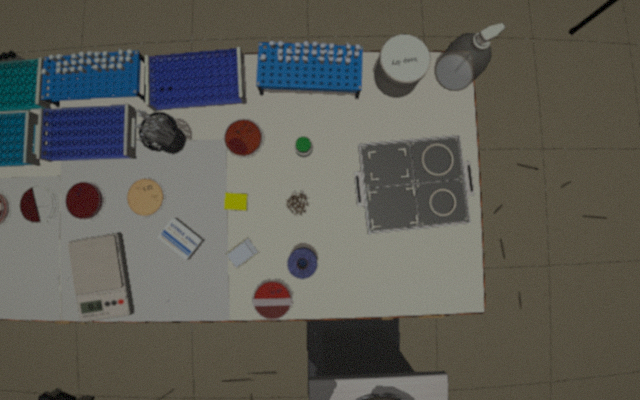

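View pics/scene0.png

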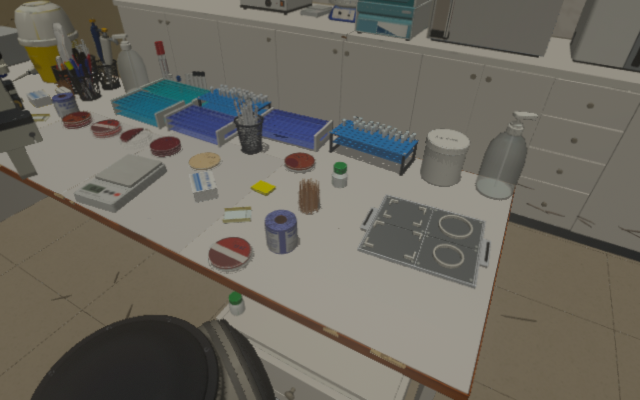

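The top view shows the slide box at about (181,238), coverslip case (242,252), vial (303,146), jar (298,203), pad (236,201) and film roll (302,262). The tray is around (415,184). In the scene view the same things are at the slide box (203,185), case (237,214), vial (340,175), jar (309,197) and tray (428,235). Next I'll enlarge both views.

```bash
cat > h.py <<'E'
import numpy as np,cv2,pickle
def load(n): return pickle.load(open(f"pics/{n}.pkl","rb"))
def ray(c,p):
    f=200/np.tan(np.radians(c["vfov"]/2)); K=np.array([[f,0,c["cx"]],[0,f,c["cy"]],[0,0,1]])
    u=cv2.undistortPoints(np.array([[p]],float),K,np.array(c["dist"]))[0,0]
    d=c["pose"][:3,:3]@np.array([u[0],-u[1],-1]); return c["pose"][:3,3],d/np.linalg.norm(d)
def atz(c,p,z):
    o,d=ray(c,p); return (o+d*(z-o[2])/d[2])
def tri(c1,p1,c2,p2):
    o1,d1=ray(c1,p1);o2,d2=ray(c2,p2)
    s=np.linalg.lstsq(np.c_[d1,-d2],o2-o1,rcond=None)[0]
    a,b=o1+d1*s[0],o2+d2*s[1]; return (a+b)/2,np.linalg.norm(a-b)
def proj(c,P):
    f=200/np.tan(np.radians(c["vfov"]/2)); K=np.array([[f,0,c["cx"]],[0,f,c["cy"]],[0,0,1]])
    q=(np.atleast_2d(P)-c["pose"][:3,3])@c["pose"][:3,:3]*[1,-1,-1]
    return cv2.projectPoints(q,np.zeros(3),np.zeros(3),K,np.array(c["dist"]))[0][:,0]
def crop(c,x0,y0,x1,y1,k,name):
    i=cv2.cvtColor(c["pixels"],cv2.COLOR_RGB2BGR)[y0:y1,x0:x1]
    i=cv2.resize(i,None,fx=k,fy=k,interpolation=cv2.INTER_CUBIC); i=cv2.convertScaleAbs(i,alpha=1.25)
    for x in range(-(-x0//10)*10,x1,10):
        cv2.line(i,(int((x-x0+.5)*k),0),(int((x-x0+.5)*k),4),(0,0,255),1)
        if x%20==0: cv2.putText(i,str(x),(int((x-x0+.5)*k)-10,15),0,.4,(0,0,255))
    for y in range(-(-y0//10)*10,y1,10):
        cv2.line(i,(0,int((y-y0+.5)*k)),(4,int((y-y0+.5)*k)),(0,0,255),1)
        if y%20==0: cv2.putText(i,str(y),(6,int((y-y0+.5)*k)+4),0,.4,(0,0,255))
    cv2.imwrite("pics/"+name,i)
E
python3 - <<'E'
from h import *
t,s=load("top0"),load("scene0")
crop(t,150,128,335,285,3.75,"t1.png");crop(t,350,128,485,240,5,"t2.png")
crop(s,180,145,360,265,4.4,"s1.png");crop(s,350,190,500,285,5,"s2.png")
E
```

```text
(no output)
```

View pics/t1.png

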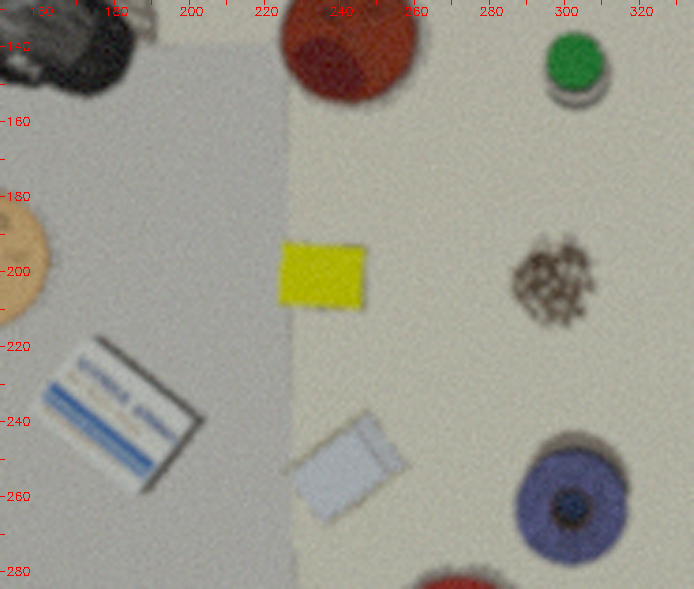

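View pics/t2.png

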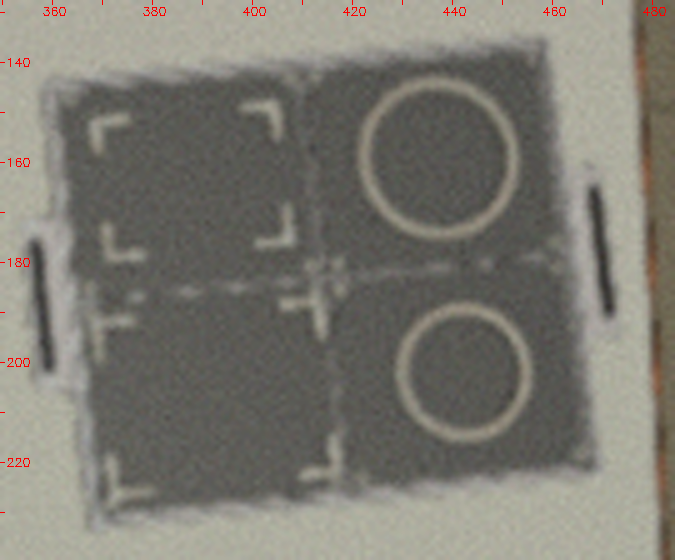

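View pics/s1.png

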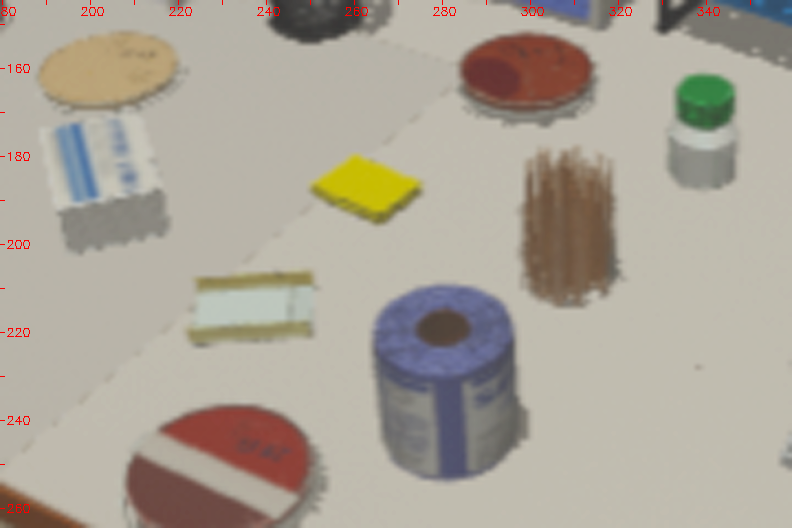

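View pics/s2.png

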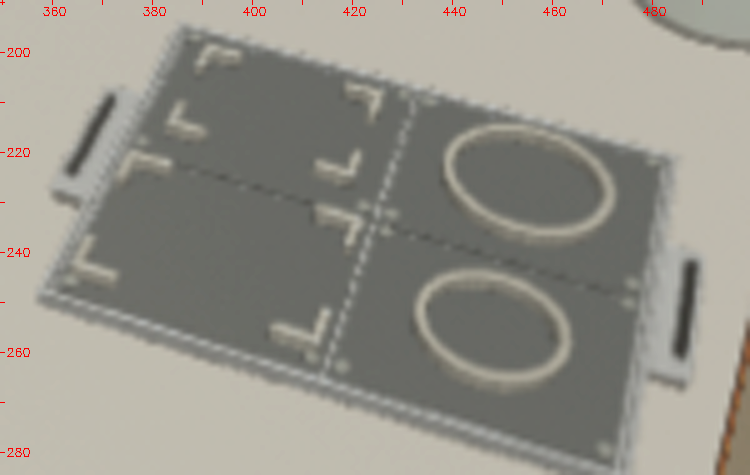

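The top crop gives these slide box corners: (175.5,217.5), (203.5,240), (188,259) and (160.5,236). The case runs from (226,253) to (257,252), the vial cap centre is (302.8,144) and the picks centre is (297.5,202.7). The tray crops put slips upper-left, slides lower-left, picks (big ring) upper-right at (437,159) and vial lower-right at (442,202). Now I'll triangulate.

```bash
python3 - <<'E'
from h import *
np.set_printoptions(precision=1,suppress=True)
t,s=load("top0"),load("scene0")
T=lambda x,y:(150+x/3.75-.5,128+y/3.75-.5); S=lambda x,y:(180+x/4.4-.5,145+y/4.4-.5)
U=lambda x,y:(350+x/5-.5,128+y/5-.5); V=lambda x,y:(350+x/5-.5,190+y/5-.5)
def show(n,a,b):
    p,e=tri(t,a,s,b); print(n,p,"gap %.1f"%e)
    return p
show("vialcap",T(575,61),S(706,90))
show("jartop",T(555,282),S(568,160))
show("film",T(571,507),S(444,328))
show("pad", T(323,275),S(366,188))
show("vialring",U(465,372),V(492,326)); show("pickring",U(438,158),V(529,181))
# boxes
for n,tc,sc in (("slide",[(97,338),(203,420),(147,492),(42,395)],[(157,188),(58,207),(40,127),(148,112)]),
  ("case",[(368,412),(405,466),(327,522),(289,470)],[(313,273),(312,335),(190,340),(196,277)]),
  ("slips",[(90,125),(278,102),(297,243),(105,262)],[(205,42),(383,90),(355,183),(170,130)]),
  ("slides",[(90,322),(325,290),(343,477),(112,502)],[(127,152),(360,212),(330,345),(75,270)])):
    f,g=(T,S) if n in("slide","case") else (U,V)
    for z in (0,13,32):
        if n in("slips","slides"): z=16
        P=np.array([atz(t,f(*p),z) for p in tc]); 
        print(n,z,"\n",P,"mean",P.mean(0),"sides",np.linalg.norm(P-np.roll(P,1,0),axis=1))
        if z==16: break
    print("scenepts",np.array([g(*p) for p in sc]),"proj",proj(s,P), )
    Q=np.array([g(*p) for p in sc])
    for p in tc:
        pr=[tri(t,f(*p),s,q) for q in Q]; k=np.argmin([e for _,e in pr]); print("  tri",k,pr[k])
E
```

```text
vialcap [672.4 159.5  57.8] gap 0.2
jartop [543.4 173.3  82.2] gap 2.0
film [418.8 166.9  66.1] gap 0.3
pad [556.  315.6   5.3] gap 0.9
vialring [ 542.8 -152.    14.6] gap 0.1
pickring [ 641.1 -144.6   13.5] gap 0.9
slide 0 
 [[521.5 455.3   0. ]
 [470.6 390.3   0. ]
 [427.8 425.2   0. ]
 [487.5 489.7   0. ]] mean [476.8 440.1   0. ] sides [48.4 82.5 55.2 87.9]
slide 13 
 [[521.  451.   13. ]
 [470.8 386.9  13. ]
 [428.6 421.3  13. ]
 [487.5 485.   13. ]] mean [477. 436.  13.] sides [47.7 81.4 54.5 86.7]
slide 32 
 [[520.3 444.7  32. ]
 [471.1 381.9  32. ]
 [429.7 415.6  32. ]
 [487.4 478.   32. ]] mean [477.1 430.1  32. ] sides [46.8 79.8 53.4 85. ]
scenepts [[215.2 187.2]
 [192.7 191.5]
 [188.6 173.4]
 [213.1 170. ]] proj [[212.2 171. ]
 [218.2 188.1]
 [195.1 192.8]
 [193.1 173.5]]
  tri 3 (array([520.8, 442.7,  35.5]), np.float64(2.018019052958547))
  tri 0 (array([469. , 384. ,  34.7]), np.float64(6.949214215366935))
  tri 1 (array([428.1, 416.7,  36. ]), np.float64(5.620542126813589))
  tri 1 (array([488.7, 500.3, -33.1]), np.float64(3.8518574914484063))
case 0 
 [[473.5 290.   
[... 1278 characters left out ...]
ay([603.1, -77.3,  12.2]), np.float64(0.6532177099396455))
  tri 3 (array([596.8,   9.1,  11.1]), np.float64(1.990627213001278))
slides 16 
 [[569.   18.3  16. ]
 [581.2 -88.7  16. ]
 [496.8 -93.8  16. ]
 [488.3  10.8  16. ]] mean [533.8 -38.4  16. ] sides [ 81.  107.7  84.5 105. ]
scenepts [[374.9 219.9]
 [421.5 231.9]
 [415.5 258.5]
 [364.5 243.5]] proj [[374.9 219.5]
 [423.1 232.4]
 [413.4 258.5]
 [363.5 242.8]]
  tri 0 (array([569. ,  18.2,  14.9]), np.float64(0.13998986916696854))
  tri 1 (array([580.4, -86.8,  17.4]), np.float64(3.33331872772088))
  tri 2 (array([497.5, -95.7,  16.1]), np.float64(3.975249318170954))
  tri 3 (array([488.7,   9.7,  14.2]), np.float64(1.9968451849797542))
```

Heights check out: cap 58, film 66, pad 5–9, rings about 14–16, jar about 80. Next I'll fit each box pose, and the tray as a whole, to both views.

```bash
cat > fit.py <<'E'
from h import *
from scipy.optimize import least_squares
np.set_printoptions(precision=1,suppress=True)
t,s=load("top0"),load("scene0")
T=lambda x,y:(150+x/3.75-.5,128+y/3.75-.5); S=lambda x,y:(180+x/4.4-.5,145+y/4.4-.5)
U=lambda x,y:(350+x/5-.5,128+y/5-.5); V=lambda x,y:(350+x/5-.5,190+y/5-.5)
def fit(n,w,l,tc,sc,yaw0,c0,z0):
    # corners order: (+x,+y),(+x,-y),(-x,-y),(-x,+y) in body
    L=np.array([[w,l],[w,-l],[-w,-l],[-w,l]])/2
    def pts(v): 
        c,sn=np.cos(v[2]),np.sin(v[2]); return np.c_[L@np.array([[c,sn],[-sn,c]])+v[:2],np.full(4,v[3])]
    def r(v): P=pts(v); return np.r_[(proj(t,P)-tc).ravel(),(proj(s,P)-sc).ravel()]
    o=least_squares(r,[*c0,yaw0,z0],loss="soft_l1"); print(n,o.x[:2],"yaw %.3f z %.1f"%tuple(o.x[2:]),"res",o.fun.reshape(-1,2)); return o.x
a=lambda f,*p:np.array([f(*q) for q in p])
# slide: long dir yaw y~49.5deg -> x axis at -40.5deg ; +x+y = T? 
if __name__=="__main__":
  fit("slide",57,83,a(T,(97,338),(203,420),(147,492),(42,395))[[0,1,2,3]],a(S,(148,112),(157,188),(58,207),(40,127)),0.86-np.pi/2+np.pi*0,(477,430),32) if 0 else None
  import itertools
  def tryfit(n,w,l,tc,sc,c0,z0,deg):
    # tc ordered T,R,B,L ; long edges T-R: body order chosen so that corners 0->1 is the long edge
    P=np.array([atz(t,p,z0) for p in tc]); d=P[0]-P[1]; fit(n,w,l,tc,sc,np.arctan2(d[1],d[0])-np.pi/2,c0,z0)
  # orders: 0->1 and 2->3 long, going so that +x,+y first
  q=lambda p,i:p[i]
  tc=a(T,(97,338),(203,420),(147,492),(42,395)); sc=a(S,(148,112),(157,188),(58,207),(40,127))
  for i in ([0,1,2,3],[3,2,1,0]): tryfit("slide",57,83,tc[i],sc[i],(477,430),32,0)
  tc=a(T,(368,412),(405,466),(327,522),(289,470)); sc=a(S,(313,273),(312,335),(190,340),(196,277))
  for i in ([1,2,3,0],[0,3,2,1]): tryfit("case",42,62,tc[i],sc[i],(441,301),13,0)
  tc=a(U,(90,125),(278,102),(297,243),(105,262)); sc=a(V,(205,42),(383,90),(355,183),(170,130))
  for i in ([0,1,2,3],[3,2,1,0]): tryfit("slips",66,86,tc[i],sc[i],(631,-30),16,0)
  tc=a(U,(90,322),(325,290),(343,477),(112,502)); sc=a(V,(127,152),(360,212),(330,345),(75,270))
  for i in ([0,1,2,3],[3,2,1,0]): tryfit("slides",81,105,tc[i],sc[i],(534,-38),16,0)
E
python3 fit.py
```

```text
slide [475.5 431.1] yaw -0.708 z 34.8 res [[-0.1 -1.8]
 [ 0.1  0.4]
 [-1.5  1.4]
 [-1.8  3. ]
 [ 0.1 -0.6]
 [ 2.8  0.2]
 [ 0.5  0.7]
 [ 1.5  0.2]]
slide [474.8 430.1] yaw -1.882 z 34.4 res [[ 38.7  -9. ]
 [ -0.3   1.5]
 [-39.6  13.1]
 [ -0.3  -1.3]
 [ 36.3   5.8]
 [  1.2   1.1]
 [-32.8  -5. ]
 [ -0.3  -0.3]]
case [440.1 302.8] yaw -2.531 z 6.4 res [[ 0.9  0.1]
 [-0.6  1.5]
 [-1.4  0.2]
 [-0.2 -0.7]
 [ 0.3 -1.2]
 [-0.1 -0.7]
 [ 0.4  1.7]
 [ 0.8  1.2]]
case [460.9 329.1] yaw -2.408 z -48.0 res [[  2.4   2.8]
 [  4.4   5.3]
 [-17.7 -21.5]
 [-19.4 -24.5]
 [ -0.1  20.4]
 [  0.2  23.2]
 [  1.1  -2.4]
 [ -1.3  -4.7]]
slips [631.3 -30.9] yaw 0.094 z 14.7 res [[ 0.1 -0.8]
 [-0.2 -0.3]
 [-0.1  0.2]
 [ 0.8  0.7]
 [-0.   0.9]
 [ 0.   0.6]
 [ 0.  -0.8]
 [-0.5 -0.6]]
slips [677.8 -41.9] yaw -0.061 z -49.5 res [[ -0.3 -45.1]
 [ -3.5 -39.7]
 [ -0.2  15.3]
 [  2.    9.2]
 [ 16.8  -6.1]
 [ 11.6  -4.7]
 [ -3.   29.1]
 [ -0.6  25.6]]
slides [534.1 -38.7] yaw 0.107 z 15.5 res [[ 0.2  0.1]
 [-1.   0.6]
 [ 0.5 -1.2]
 [ 0.7  0. ]
 [ 0.2 -0.1]
 [ 0.5  0.7]
 [-1.  -0.4]
 [-0.3 -0.2]]
slides [580.7 -55.2] yaw -0.025 z -71.9 res [[ -0.4 -54.7]
 [ -4.4 -49.5]
 [ -0.3  20.7]
 [  4.2  14.2]
 [ 23.3  -6.3]
 [ 13.8  -5.5]
 [ -3.2  44.1]
 [ -0.4  38.1]]
```

Fits agree: slide box (475.5,431), x axis −0.71; case (440,302.5), x axis 0.61; tray turned about 0.10. Plate spacings come out at 97 and 114 mm, as they should. I'll start with the vial, so I need a helper that works out moves.

```bash
cat > plan.py <<'E'
import sys,json,numpy as np
from scipy.spatial.transform import Rotation as R
from plant import get_obs
# args: JSON list of [x,y,z,yaw]; prints shift/turn of each relative to the previous one
o=get_obs(); p=np.array(o["tool_pos"]); r=R.from_euler("xyz",o["tcp_rot"])
print("now",p.round(1),np.round(o["tcp_rot"],3),"q",np.round(o["joint_positions"],2),"t",o["time"],"w",round(o["grip_width"],1))
for x,y,z,yaw in json.loads(sys.argv[1]):
    q=np.array([x,y,z]); n=R.from_euler("xyz",[np.pi,0,yaw])
    print([x,y,z,yaw],"dp",(r.inv().apply(q-p)/1000).round(4),"rot",(r.inv()*n).as_rotvec().round(3)); p,r=q,n
E
python3 plan.py '[[672.5,159.5,150,3.1416],[672.5,159.5,13,3.1416],[672.5,159.5,150,3.1416],[543,-152,150,3.1416],[543,-152,21,3.1416]]'
```

```text
now [173.3 495.2 226.1] [-3.14  -0.     2.805] q [ 1.09  0.34  1.52 -0.    1.28 -0.15] t 0.1 w 91.5
[672.5, 159.5, 150, 3.1416] dp [-0.5821 -0.1518  0.0762] rot [-0.001 -0.    -0.337]
[672.5, 159.5, 13, 3.1416] dp [ 0.    -0.     0.137] rot [0. 0. 0.]
[672.5, 159.5, 150, 3.1416] dp [ 0.     0.    -0.137] rot [0. 0. 0.]
[543, -152, 150, 3.1416] dp [ 0.1295 -0.3115 -0.    ] rot [0. 0. 0.]
[543, -152, 21, 3.1416] dp [ 0.    -0.     0.129] rot [0. 0. 0.]
```

```bash
python3 -m pendant '{"dp":[[-0.291,-0.0759,0],[-0.291,-0.0759,0],[-0.291,-0.0759,0],[-0.291,-0.0759,0],[-0.291,-0.0759,0],[-0.291,-0.0759,0],[-0.291,-0.0759,0],[-0.291,-0.0759,0]],"rotation":[[0,0,-0.337],[0,0,-0.337],[0,0,-0.337],[0,0,-0.337],[0,0,-0.337],[0,0,-0.337],[0,0,-0.337],[0,0,-0.337]]}' 0.09 && python3 plan.py '[[672.5,159.5,150,3.1416]]'
```

```text
time: 1.1
tool_pos: [421.9, 328.5, 226.7]
tcp_rot: [3.142, -0.0, -3.14]
contact_force: [0.8, -0.3, 0.3]
grip_width: 89.8
finger_force: 0.0
now [421.9 328.5 226.7] [ 3.142 -0.    -3.14 ] q [ 0.52  0.36  1.5   0.    1.28 -1.05] t 1.1 w 89.8
[672.5, 159.5, 150, 3.1416] dp [-0.2503 -0.1695  0.0765] rot [ 0.    -0.     0.002]
```

```bash
python3 -m pendant '{"dp":[[-0.2505,-0.1695,0.0765],[-0.2505,-0.1695,0.0765],[-0.2505,-0.1695,0.0765],[-0.2505,-0.1695,0.0765],[-0.2505,-0.1695,0.0765],[-0.2505,-0.1695,0.0765],[-0.2505,-0.1695,0.0765],[-0.2505,-0.1695,0.0765]],"rotation":[[0,0,0],[0,0,0],[0,0,0],[0,0,0],[0,0,0],[0,0,0],[0,0,0],[0,0,0]]}' && python3 plan.py '[[672.5,159.5,13,3.1416]]'
python3 - <<'E'
from h import *
from plant import vision
t=vision.capture("top");s=vision.capture("scene")
pickle.dump(s,open("pics/scene1.pkl","wb"))
crop(t,240,80,400,220,3.75,"a.png");crop(s,270,60,430,200,3.75,"b.png")
cv2.imwrite("pics/v1.png",cv2.resize(np.hstack([cv2.imread("pics/a.png"),cv2.imread("pics/b.png")]),(800,350)))
E
```

```text
time: 2.1
tool_pos: [672.8, 160.2, 151.3]
tcp_rot: [3.141, 0.001, -3.139]
contact_force: [-0.1, -0.4, 0.4]
grip_width: 90.1
finger_force: 0.0
now [672.8 160.2 151.3] [ 3.141e+00  1.000e-03 -3.139e+00] q [ 0.12  0.71  1.11  0.    1.32 -1.45] t 2.1 w 90.1
[672.5, 159.5, 13, 3.1416] dp [ 0.0005 -0.0007  0.1383] rot [0.    0.001 0.003]
```

View pics/v1.png

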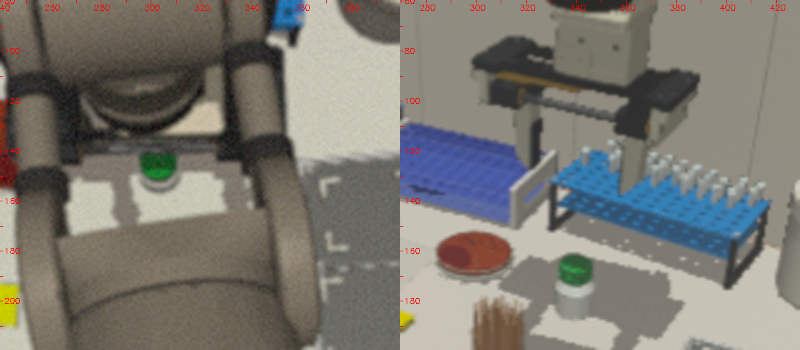

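The two fingers straddle the vial: the finger tips are near scene (325,125) and (360,137), and the cap is at (340,165). I'll go down and close.

```bash
python3 -c "
from h import *
s=load('scene0');print(proj(s,[[672.5,160,151],[672.5,205,151],[672.5,115,151],[672.5,160,0]]))"
python3 -m pendant '{"dp":[[0.0005,-0.0007,0.05],[0.0005,-0.0007,0.1],[0.0005,-0.0007,0.138],[0.0005,-0.0007,0.138],[0.0005,-0.0007,0.138],[0.0005,-0.0007,0.138]],"rotation":[[0,0,0],[0,0,0],[0,0,0],[0,0,0],[0,0,0],[0,0,0]]}'
python3 -m pendant '{"dp":[[0,0,0],[0,0,0],[0,0,0],[0,0,0],[0,0,0],[0,0,0],[0,0,0],[0,0,0]],"rotation":[[0,0,0],[0,0,0],[0,0,0],[0,0,0],[0,0,0],[0,0,0],[0,0,0],[0,0,0]]}' 0.02
```

```text
[[341.53652374 131.33877234]
 [324.70538801 126.86613365]
 [359.0131291  135.9928317 ]
 [338.72078537 183.76238403]]
time: 2.95
tool_pos: [674.6, 158.0, 15.1]
tcp_rot: [3.141, 0.004, -3.141]
contact_force: [0.4, 0.5, -1.1]
grip_width: 90.1
finger_force: 0.0
time: 3.95
tool_pos: [673.1, 157.6, 12.2]
tcp_rot: [3.142, -0.0, -3.141]
contact_force: [-0.4, 0.5, -0.9]
grip_width: 38.3
finger_force: 29.9
```

The vial is gripped at 38 mm with 30 N. Now lift it and carry it over the collar.

```bash
python3 -m pendant '{"dp":[[0,0,-0.05],[0,0,-0.1],[0,0,-0.12],[0.065,-0.156,-0.12],[0.065,-0.156,-0.12],[0.065,-0.156,-0.12],[0.065,-0.156,-0.12],[0.065,-0.156,-0.12]],"rotation":[[0,0,0],[0,0,0],[0,0,0],[0,0,0],[0,0,0],[0,0,0],[0,0,0],[0,0,0]]}' && python3 plan.py '[[543,-152,130,3.1416]]'
```

```text
time: 4.95
tool_pos: [608.5, 2.0, 132.4]
tcp_rot: [3.141, 0.001, 3.141]
contact_force: [-0.5, -0.5, -1.0]
grip_width: 38.0
finger_force: 29.9
now [608.5   2.  132.4] [3.141e+00 1.000e-03 3.141e+00] q [-0.12  0.58  1.41  0.    1.15 -1.69] t 4.95 w 38.0
[543, -152, 130, 3.1416] dp [ 0.0654 -0.154   0.0023] rot [ 0.001  0.001 -0.   ]
```

```bash
python3 -m pendant '{"dp":[[0.0655,-0.154,0],[0.0655,-0.154,0],[0.0655,-0.154,0],[0.0655,-0.154,0],[0.0655,-0.154,0.05],[0.0655,-0.154,0.07],[0.0655,-0.154,0.07],[0.0655,-0.154,0.07]],"rotation":[[0,0,0],[0,0,0],[0,0,0],[0,0,0],[0,0,0],[0,0,0],[0,0,0],[0,0,0]]}' && python3 plan.py '[[543,-152,22,3.1416]]'
python3 - <<'E'
from h import *
from plant import vision
s=vision.capture("scene")
crop(s,350,150,510,270,5,"v2.png")
E
```

```text
time: 5.95
tool_pos: [543.9, -151.6, 63.1]
tcp_rot: [-3.141, 0.002, -3.14]
contact_force: [0.4, -0.7, -0.6]
grip_width: 38.0
finger_force: 29.9
now [ 543.9 -151.6   63.1] [-3.141e+00  2.000e-03 -3.140e+00] q [-0.41  0.59  1.62  0.    0.93 -1.98] t 5.95 w 38.0
[543, -152, 22, 3.1416] dp [ 0.001  -0.0004  0.0411] rot [-0.     0.002  0.002]
```

View pics/v2.png

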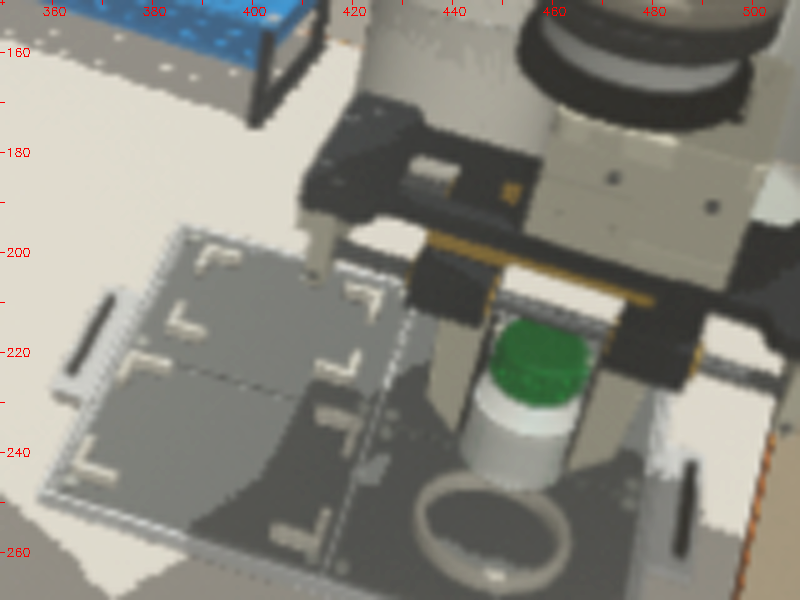

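The vial hangs upright over the small collar, with its underside near (452,246) and the collar at (448,255) below. I'll lower and release it.

```bash
python3 -m pendant '{"dp":[[0.001,-0.0004,0.02],[0.001,-0.0004,0.035],[0.001,-0.0004,0.042],[0.001,-0.0004,0.042],[0.001,-0.0004,0.042]],"rotation":[[0,0,0],[0,0,0],[0,0,0],[0,0,0],[0,0,0]]}'
python3 -m pendant '{"dp":[[0,0,0],[0,0,0],[0,0,0],[0,0,0],[0,0,-0.02],[0,0,-0.06],[0,0,-0.12],[0,0,-0.13]],"rotation":[[0,0,0],[0,0,0],[0,0,0],[0,0,0],[0,0,0],[0,0,0],[0,0,0],[0,0,0]]}' 0.075; python3 plan.py '[[543.5,173,180,3.1416],[543.5,173,32,3.1416]]'
```

```text
time: 6.62
tool_pos: [542.0, -152.9, 20.5]
tcp_rot: [-3.141, 0.001, -3.141]
contact_force: [-0.5, -1.2, -0.9]
grip_width: 38.3
finger_force: 29.9
time: 7.62
tool_pos: [543.8, -153.7, 154.6]
tcp_rot: [-3.138, 0.008, -3.141]
contact_force: [0.4, 0.6, -0.4]
grip_width: 74.5
finger_force: 0.0
now [ 543.8 -153.7  154.6] [-3.138  0.008 -3.141] q [-0.41  0.48  1.53  0.    1.13 -1.98] t 7.625 w 74.5
[543.5, 173, 180, 3.1416] dp [-1.000e-04  3.266e-01 -2.650e-02] rot [-0.003  0.008  0.   ]
[543.5, 173, 32, 3.1416] dp [ 0.    -0.     0.148] rot [0. 0. 0.]
```

```bash
python3 -c "
from h import *
s,t=load('scene0'),load('top0');print(proj(s,[[543,173,78],[543,173,0],[543,198,0],[543,148,0]]),proj(t,[[543,173,78],[543,173,40],[543,173,0]]))"
python3 -m pendant '{"dp":[[0,0.3266,-0.0265],[0,0.3266,-0.0265],[0,0.3266,-0.0265],[0,0.3266,-0.0265],[0,0.3266,-0.0265],[0,0.3266,-0.0265],[0,0.3266,-0.0265],[0,0.3266,-0.0265]],"rotation":[[0,0,0],[0,0,0],[0,0,0],[0,0,0],[0,0,0],[0,0,0],[0,0,0],[0,0,0]]}' 0.09; python3 plan.py '[[543.5,173,32,3.1416]]'
```

```text
[[309.04575165 182.55228728]
 [309.18515384 209.60443432]
 [300.12667188 206.29524126]
 [318.43630117 212.98313835]] [[297.31547659 203.29091918]
 [298.07972286 204.38702714]
 [298.81968847 205.44822817]]
time: 8.62
tool_pos: [541.5, 172.2, 176.2]
tcp_rot: [-3.141, -0.001, 3.14]
contact_force: [0.4, 1.2, -0.7]
grip_width: 90.1
finger_force: 0.0
now [541.5 172.2 176.2] [-3.141e+00 -1.000e-03  3.140e+00] q [ 0.17  0.46  1.48 -0.    1.2  -1.4 ] t 8.625 w 90.1
[543.5, 173, 32, 3.1416] dp [-0.0021  0.0009  0.1442] rot [-0.001 -0.001 -0.001]
```

The jar position agrees with its base and edges in the scene view. I'll descend and grip it.

```bash
python3 -m pendant '{"dp":[[-0.001,0.0005,0.05],[-0.001,0.0005,0.1],[-0.001,0.0005,0.14],[-0.001,0.0005,0.142],[-0.001,0.0005,0.142],[-0.001,0.0005,0.142]],"rotation":[[0,0,0],[0,0,0],[0,0,0],[0,0,0],[0,0,0],[0,0,0]]}'
python3 -m pendant '{"dp":[[0,0,0],[0,0,0],[0,0,0],[0,0,0],[0,0,0],[0,0,0],[0,0,0],[0,0,0]],"rotation":[[0,0,0],[0,0,0],[0,0,0],[0,0,0],[0,0,0],[0,0,0],[0,0,0],[0,0,0]]}' 0.035
```

```text
time: 9.38
tool_pos: [544.0, 174.1, 36.7]
tcp_rot: [3.141, 0.004, 3.141]
contact_force: [0.3, -0.0, -0.4]
grip_width: 90.1
finger_force: 0.0
time: 10.38
tool_pos: [542.6, 174.3, 34.7]
tcp_rot: [3.141, 0.0, -3.141]
contact_force: [-1.1, 0.7, 0.7]
grip_width: 50.1
finger_force: 30.0
```

```bash
python3 -m pendant '{"dp":[[0,0,-0.05],[0,0,-0.1],[0,0,-0.14],[-0.049,-0.159,-0.14],[-0.049,-0.159,-0.14],[-0.049,-0.159,-0.14],[-0.049,-0.159,-0.14],[-0.049,-0.159,-0.14]],"rotation":[[0,0,0],[0,0,0],[0,0,0],[0,0,0],[0,0,0],[0,0,0],[0,0,0],[0,0,0]]}' && python3 plan.py '[[641,-144.6,100,3.1416]]'
```

```text
time: 11.38
tool_pos: [591.2, 15.6, 174.3]
tcp_rot: [3.141, -0.001, 3.141]
contact_force: [0.1, 1.0, -0.7]
grip_width: 49.6
finger_force: 30.0
now [591.2  15.6 174.3] [ 3.141e+00 -1.000e-03  3.141e+00] q [-0.1   0.51  1.41  0.    1.22 -1.67] t 11.375 w 49.6
[641, -144.6, 100, 3.1416] dp [-0.0499 -0.1603  0.0742] rot [ 0.001 -0.001 -0.   ]
```

```bash
python3 -m pendant '{"dp":[[-0.05,-0.1603,0],[-0.05,-0.1603,0],[-0.05,-0.1603,0],[-0.05,-0.1603,0.02],[-0.05,-0.1603,0.074],[-0.05,-0.1603,0.09],[-0.05,-0.1603,0.09],[-0.05,-0.1603,0.09]],"rotation":[[0,0,0],[0,0,0],[0,0,0],[0,0,0],[0,0,0],[0,0,0],[0,0,0],[0,0,0]]}' && python3 plan.py '[[641,-144.6,42.5,3.1416]]'
```

```text
time: 12.38
tool_pos: [643.0, -144.8, 86.9]
tcp_rot: [-3.141, 0.003, -3.141]
contact_force: [0.2, 0.1, -0.8]
grip_width: 49.9
finger_force: 30.0
now [ 643.  -144.8   86.9] [-3.141e+00  3.000e-03 -3.141e+00] q [-0.34  0.71  1.3   0.    1.13 -1.91] t 12.375 w 49.9
[641, -144.6, 42.5, 3.1416] dp [0.0021 0.0003 0.0444] rot [-0.001  0.003  0.001]
```

```bash
python3 -m pendant '{"dp":[[0.001,0,0.02],[0.001,0,0.035],[0.001,0,0.042],[0.001,0,0.042],[0.001,0,0.042],[0.001,0,0.042]],"rotation":[[0,0,0],[0,0,0],[0,0,0],[0,0,0],[0,0,0],[0,0,0]]}'
python3 plan.py '[[641,-144.6,42.5,3.1416]]'
python3 - <<'E'
from h import *
from plant import vision
s=vision.capture("scene")
crop(s,350,140,510,260,5,"v3.png")
E
```

```text
time: 13.12
tool_pos: [640.8, -145.1, 43.0]
tcp_rot: [-3.142, 0.0, -3.141]
contact_force: [-0.3, 1.3, -1.8]
grip_width: 50.0
finger_force: 30.0
now [ 640.8 -145.1   43. ] [-3.142  0.    -3.141] q [-0.34  0.76  1.34  0.    1.05 -1.91] t 13.125 w 50.0
[641, -144.6, 42.5, 3.1416] dp [-0.0002  0.0005  0.0005] rot [-0.  0.  0.]
```

View pics/v3.png

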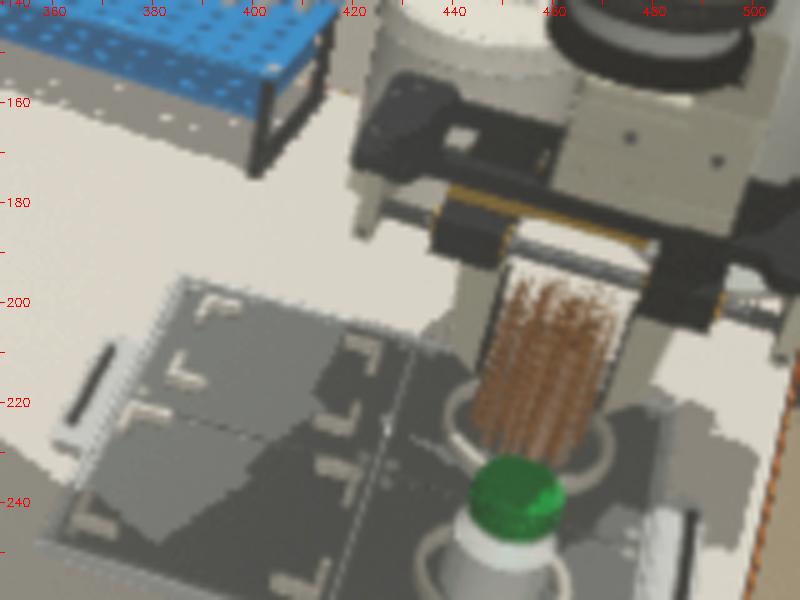

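The jar stands inside the large ring (picks over (455,225), ring centre about (457,226)), and the vial stands in its own collar. I'll release, rise and head for the coverslip case.

```bash
python3 -m pendant '{"dp":[[0,0,0],[0,0,0],[0,0,0],[0,0,0],[0,0,-0.02],[0,0,-0.06],[0,0,-0.12],[0,0,-0.13]],"rotation":[[0,0,0],[0,0,0],[0,0,0],[0,0,0],[0,0,0],[0,0,0],[0,0,0],[0,0,0]]}' 0.078; python3 plan.py '[[440.5,302.5,170,2.18]]'
```

```text
time: 14.18
tool_pos: [642.8, -145.7, 178.0]
tcp_rot: [-3.139, 0.009, -3.141]
contact_force: [-0.1, -0.1, 0.4]
grip_width: 77.5
finger_force: 0.0
now [ 642.8 -145.7  178. ] [-3.139  0.009 -3.141] q [-0.34  0.62  1.2   0.    1.31 -1.91] t 14.175 w 77.5
[440.5, 302.5, 170, 2.18] dp [0.2022 0.4483 0.005 ] rot [0.001 0.009 0.962]
```

```bash
python3 -m pendant '{"dp":[[0.2022,0.4483,0],[0.2022,0.4483,0],[0.2022,0.4483,0],[0.2022,0.4483,0],[0.2022,0.4483,0],[0.2022,0.4483,0],[0.2022,0.4483,0],[0.2022,0.4483,0]],"rotation":[[0,0,0.962],[0,0,0.962],[0,0,0.962],[0,0,0.962],[0,0,0.962],[0,0,0.962],[0,0,0.962],[0,0,0.962]]}' 0.07; python3 plan.py '[[440.5,302.5,120,2.18]]'
```

```text
time: 15.18
tool_pos: [437.3, 304.2, 172.2]
tcp_rot: [-3.141, -0.0, 2.18]
contact_force: [1.0, -0.2, -0.1]
grip_width: 70.2
finger_force: 0.0
now [437.3 304.2 172.2] [-3.141 -0.     2.18 ] q [ 0.46  0.41  1.59  0.    1.15 -0.14] t 15.175 w 70.2
[440.5, 302.5, 120, 2.18] dp [-0.0032  0.0017  0.0522] rot [-0.001 -0.    -0.   ]
```

```bash
python3 -m pendant '{"dp":[[0,0,0.05],[0,0,0.1],[0,0,0.14],[0,0,0.15],[0,0,0.15],[0,0,0.15]],"rotation":[[0,0,0],[0,0,0],[0,0,0],[0,0,0],[0,0,0],[0,0,0]]}'; python3 plan.py '[[440.5,302.5,3,2.18]]'
```

```text
time: 15.92
tool_pos: [439.7, 303.1, 24.3]
tcp_rot: [3.139, 0.0, 2.18]
contact_force: [-0.4, -0.0, 0.4]
grip_width: 70.1
finger_force: 0.0
now [439.7 303.1  24.3] [3.139 0.    2.18 ] q [ 0.46  0.6   1.74  0.    0.8  -0.15] t 15.925 w 70.1
[440.5, 302.5, 3, 2.18] dp [-0.001   0.0002  0.0213] rot [ 0.003  0.    -0.   ]
```

```bash
python3 - <<'E'
from h import *
from plant import vision
s=vision.capture("scene")
crop(s,160,110,320,230,5,"v4.png")
E
```

```text
(no output)
```

View pics/v4.png

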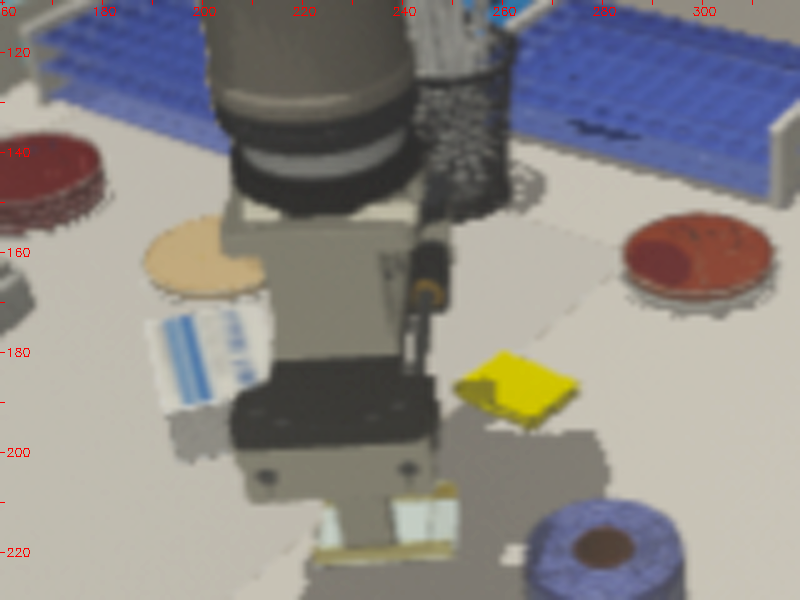

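```bash
python3 -c "
from h import *
s=load('scene0');print(proj(s,[[411,283,24],[411,283,3],[423,290.5,13],[440.5,302.5,13]]))"
```

```text
[[235.016764   218.39522221]
 [236.20378605 225.60036851]
 [236.45021607 218.00771572]
 [237.22083586 211.94831907]]
```

Near finger at about (233,219), roughly centred on the case (its near edge is centred at (236.5,220)). I'll go down and close.

```bash
python3 -m pendant '{"dp":[[-0.001,0,0.01],[-0.001,0,0.018],[-0.001,0,0.02],[-0.001,0,0.02],[-0.001,0,0.02]],"rotation":[[0,0,0],[0,0,0],[0,0,0],[0,0,0],[0,0,0]]}'
python3 -m pendant '{"dp":[[0,0,0],[0,0,0],[0,0,0],[0,0,0],[0,0,0],[0,0,0],[0,0,0],[0,0,0]],"rotation":[[0,0,0],[0,0,0],[0,0,0],[0,0,0],[0,0,0],[0,0,0],[0,0,0],[0,0,0]]}' 0.03; python3 plan.py '[[440,302,100,2.18]]'
```

```text
time: 16.6
tool_pos: [439.3, 301.9, 2.8]
tcp_rot: [3.141, 0.0, 2.18]
contact_force: [0.1, 0.0, 0.0]
grip_width: 70.2
finger_force: 0.0
time: 17.6
tool_pos: [439.2, 301.9, 2.8]
tcp_rot: [3.141, -0.0, 2.18]
contact_force: [0.2, -0.7, 1.0]
grip_width: 42.4
finger_force: 30.0
now [439.2 301.9   2.8] [ 3.141 -0.     2.18 ] q [ 0.46  0.64  1.75  0.    0.75 -0.15] t 17.6 w 42.4
[440, 302, 100, 2.18] dp [-0.0004  0.0007 -0.0972] rot [ 0. -0. -0.]
```

Gripped at 42.4 mm. Lift, then carry.

```bash
python3 -m pendant '{"dp":[[0,0,-0.05],[0,0,-0.1],[0,0,-0.13],[0,0,-0.13]],"rotation":[[0,0,0],[0,0,0],[0,0,0],[0,0,0]]}'; python3 plan.py '[[631,-31,131,1.671],[631,-31,60,1.671]]'
python3 - <<'E'
from h import *
from plant import vision
s=vision.capture("scene"); pickle.dump(s,open("pics/scene2.pkl","wb"))
crop(s,170,90,330,210,5,"v5.png")
E
```

```text
time: 18.1
tool_pos: [440.4, 302.5, 134.9]
tcp_rot: [3.137, 0.001, 2.18]
contact_force: [1.0, -0.6, -0.7]
grip_width: 42.8
finger_force: 30.0
now [440.4 302.5 134.9] [3.137e+00 1.000e-03 2.180e+00] q [ 0.46  0.45  1.64  0.    1.05 -0.15] t 18.1 w 42.8
[631, -31, 131, 1.671] dp [-0.3826 -0.0345  0.004 ] rot [ 0.005 -0.001  0.509]
[631, -31, 60, 1.671] dp [ 0.    -0.     0.071] rot [0. 0. 0.]
```

View pics/v5.png

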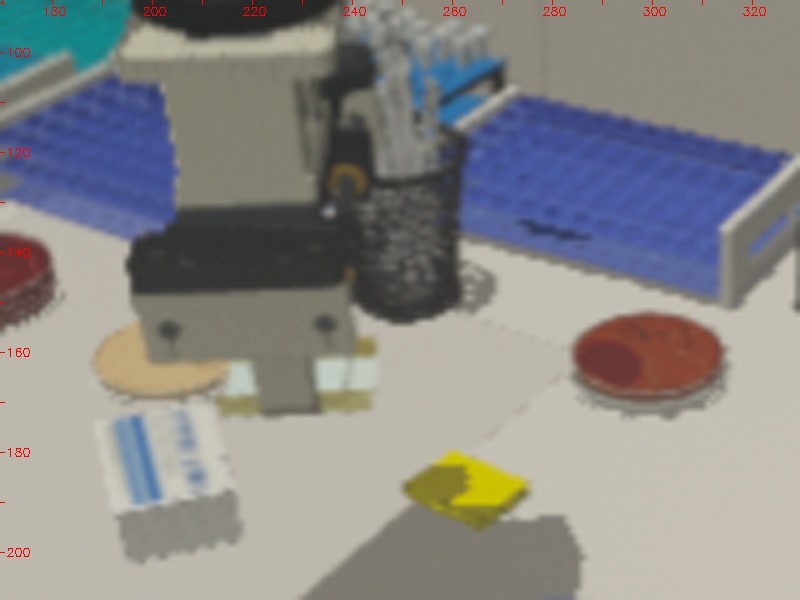

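The case is held level. Its near edge spans x 213–244 with the finger at about 227.5, so it sits about 2 mm toward tool −x. I'll allow for that.

```bash
python3 -m pendant '{"dp":[[-0.3806,-0.0345,0],[-0.3806,-0.0345,0],[-0.3806,-0.0345,0],[-0.3806,-0.0345,0],[-0.3806,-0.0345,0],[-0.3806,-0.0345,0],[-0.3806,-0.0345,0],[-0.3806,-0.0345,0]],"rotation":[[0.004,0,0.509],[0.004,0,0.509],[0.004,0,0.509],[0.004,0,0.509],[0.004,0,0.509],[0.004,0,0.509],[0.004,0,0.509],[0.004,0,0.509]]}'; python3 -m pendant '{"dp":[[0,0,0],[0,0,0.05],[0,0,0.09],[0,0,0.09],[0,0,0.09]],"rotation":[[0,0,0],[0,0,0],[0,0,0],[0,0,0],[0,0,0]]}'; python3 plan.py '[[631,-29,11,1.671]]'
```

```text
time: 19.15
tool_pos: [627.6, -30.2, 130.5]
tcp_rot: [-3.134, -0.0, 1.67]
contact_force: [-0.8, 0.5, 0.2]
grip_width: 42.4
finger_force: 30.0
time: 19.77
tool_pos: [629.2, -29.4, 44.4]
tcp_rot: [-3.14, 0.001, 1.672]
contact_force: [-0.0, -0.0, 0.2]
grip_width: 42.3
finger_force: 30.0
now [629.2 -29.4  44.4] [-3.140e+00  1.000e-03  1.672e+00] q [-0.17  0.71  1.43 -0.    1.   -0.27] t 19.775 w 42.3
[631, -29, 11, 1.671] dp [0.0003 0.0019 0.0334] rot [-0.002  0.001  0.001]
```

```bash
python3 -m pendant '{"dp":[[0,0.0015,0.015],[0,0.0015,0.025],[0,0.0015,0.031],[0,0.0015,0.031],[0,0.0015,0.031]],"rotation":[[0,0,0],[0,0,0],[0,0,0],[0,0,0],[0,0,0]]}'; python3 plan.py '[[631,-29,11,1.671]]'
python3 - <<'E'
from h import *
from plant import vision
s=vision.capture("scene")
crop(s,350,160,510,280,5,"v6.png")
E
```

```text
time: 20.4
tool_pos: [629.7, -30.1, 11.8]
tcp_rot: [-3.138, 0.001, 1.671]
contact_force: [-0.2, -0.4, -0.3]
grip_width: 42.5
finger_force: 30.0
now [629.7 -30.1  11.8] [-3.138e+00  1.000e-03  1.671e+00] q [-0.17  0.76  1.44 -0.    0.94 -0.27] t 20.4 w 42.5
[631, -29, 11, 1.671] dp [0.001  0.0014 0.0008] rot [-0.004  0.001 -0.   ]
```

View pics/v6.png

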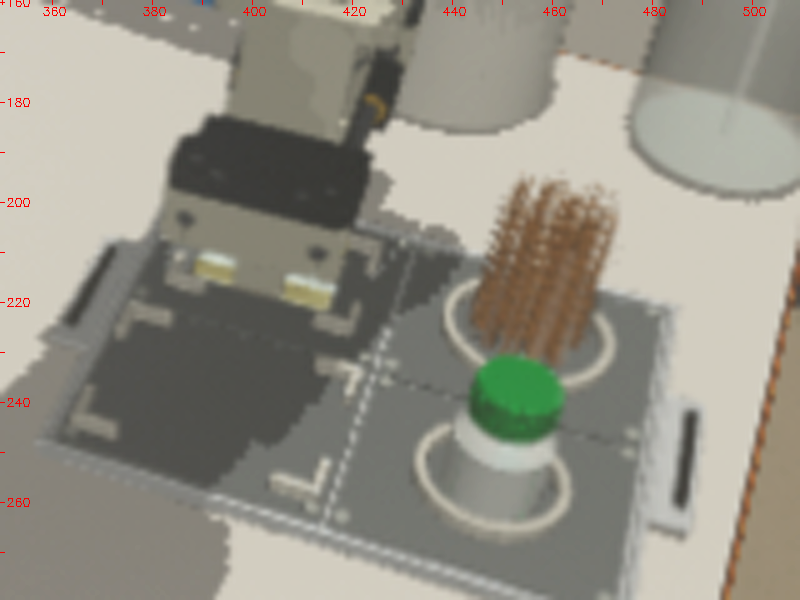

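The case (near edge (389,213) to (416,219)) lies between the near guides at (385,215) and (417,224). Jar and vial stand inside their rings. I'll release, rise, and go to the slide box.

```bash
python3 -m pendant '{"dp":[[0,0,0],[0,0,0],[0,0,0],[0,0,0],[0,0,-0.02],[0,0,-0.06],[0,0,-0.12],[0,0,-0.16]],"rotation":[[0,0,0],[0,0,0],[0,0,0],[0,0,0],[0,0,0],[0,0,0],[0,0,0],[0,0,0]]}' 0.058; python3 plan.py '[[475.5,431,170,0.863]]'
```

```text
time: 21.45
tool_pos: [630.9, -29.9, 174.7]
tcp_rot: [-3.141, 0.002, 1.671]
contact_force: [0.7, 0.2, -1.5]
grip_width: 58.3
finger_force: 0.0
now [630.9 -29.9 174.7] [-3.141e+00  2.000e-03  1.671e+00] q [-0.17  0.58  1.28 -0.    1.28 -0.27] t 21.45 w 58.3
[475.5, 431, 170, 0.863] dp [ 0.4741 -0.1086  0.004 ] rot [-0.     0.002  0.808]
```

```bash
python3 -m pendant '{"dp":[[0.4741,-0.1086,0],[0.4741,-0.1086,0],[0.4741,-0.1086,0],[0.4741,-0.1086,0],[0.4741,-0.1086,0],[0.4741,-0.1086,0],[0.4741,-0.1086,0],[0.4741,-0.1086,0]],"rotation":[[0,0,0.808],[0,0,0.808],[0,0,0.808],[0,0,0.808],[0,0,0.808],[0,0,0.808],[0,0,0.808],[0,0,0.808]]}' 0.09;  python3 -m pendant '{"dp":[[0,0,0],[0,0,0.05],[0,0,0.1],[0,0,0.12],[0,0,0.12],[0,0,0.12]],"rotation":[[0,0,0],[0,0,0],[0,0,0],[0,0,0],[0,0,0],[0,0,0]]}'; python3 plan.py '[[475.5,431,10,0.863]]'
python3 - <<'E'
from h import *
from plant import vision
s=vision.capture("scene")
crop(s,120,90,280,210,5,"v7.png")
E
```

```text
time: 22.45
tool_pos: [473.9, 433.0, 171.8]
tcp_rot: [-3.14, 0.003, 0.863]
contact_force: [0.1, -0.2, 0.1]
grip_width: 90.2
finger_force: 0.0
time: 23.2
tool_pos: [475.4, 430.8, 53.0]
tcp_rot: [-3.14, 0.001, 0.862]
contact_force: [0.0, 0.4, 0.8]
grip_width: 90.1
finger_force: 0.0
now [475.4 430.8  53. ] [-3.14e+00  1.00e-03  8.62e-01] q [0.62 0.72 1.38 0.   1.04 1.32] t 23.2 w 90.1
[475.5, 431, 10, 0.863] dp [ 0.0002 -0.      0.043 ] rot [-0.001  0.001 -0.001]
```

View pics/v7.png

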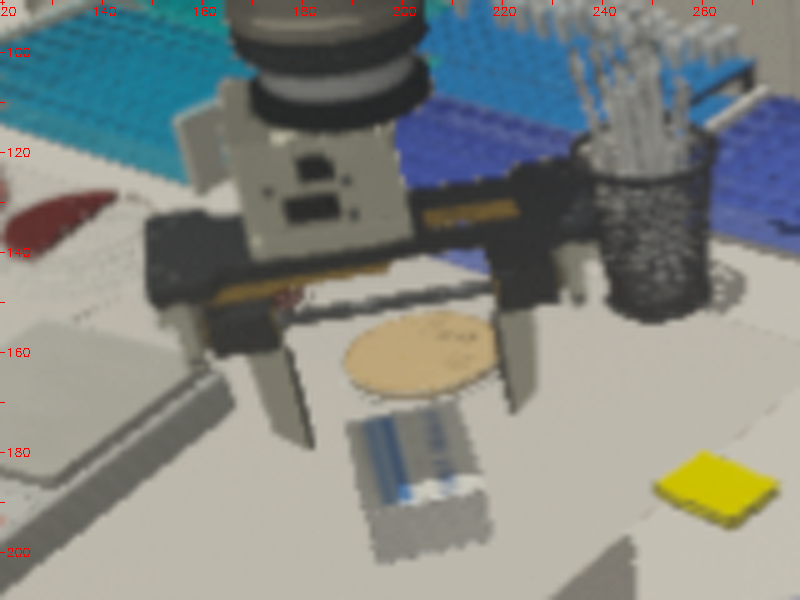

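```bash
python3 -c "
from h import *
s=load('scene0');print(proj(s,[[475.4,430.8,53],[475.4,430.8,10],[475.4,430.8,32]]))"
python3 -m pendant '{"dp":[[0,0,0.02],[0,0,0.035],[0,0,0.043],[0,0,0.043],[0,0,0.043]],"rotation":[[0,0,0],[0,0,0],[0,0,0],[0,0,0],[0,0,0]]}'
python3 -m pendant '{"dp":[[0,0,0],[0,0,0],[0,0,0],[0,0,0],[0,0,0],[0,0,0],[0,0,0],[0,0,0]],"rotation":[[0,0,0],[0,0,0],[0,0,0],[0,0,0],[0,0,0],[0,0,0],[0,0,0],[0,0,0]]}' 0.045; python3 plan.py '[[475.5,431,10,0.863]]'
```

```text
[[202.40169031 174.13144491]
 [205.46508309 188.57839525]
 [203.9180465  181.2895416 ]]
time: 23.88
tool_pos: [474.6, 431.1, 9.3]
tcp_rot: [-3.14, 0.002, 0.863]
contact_force: [0.7, 0.1, -0.6]
grip_width: 89.8
finger_force: 0.0
time: 24.88
tool_pos: [474.2, 430.9, 8.8]
tcp_rot: [-3.14, 0.003, 0.863]
contact_force: [-1.7, 1.0, 1.2]
grip_width: 56.6
finger_force: 29.9
now [474.2 430.9   8.8] [-3.14e+00  3.00e-03  8.63e-01] q [0.62 0.78 1.41 0.   0.96 1.32] t 24.875 w 56.6
[475.5, 431, 10, 0.863] dp [ 0.0009  0.0009 -0.0012] rot [-0.002  0.003 -0.   ]
```

Gripped at 56.6 mm. Lift and carry.

```bash
python3 -m pendant '{"dp":[[0,0,-0.05],[0,0,-0.1],[0,0,-0.13],[0,0,-0.13]],"rotation":[[0,0,0],[0,0,0],[0,0,0],[0,0,0]]}'; python3 plan.py '[[534,-38.5,140,1.671]]'
```

```text
time: 25.38
tool_pos: [476.0, 431.7, 141.2]
tcp_rot: [-3.141, -0.002, 0.863]
contact_force: [0.9, 0.3, -2.1]
grip_width: 56.4
finger_force: 29.9
now [476.  431.7 141.2] [-3.141e+00 -2.000e-03  8.630e-01] q [0.62 0.63 1.29 0.   1.22 1.32] t 25.375 w 56.4
[534, -38.5, 140, 1.671] dp [-0.3194  0.3499  0.0005] rot [ 0.    -0.002 -0.808]
```

```bash
python3 -m pendant '{"dp":[[-0.3194,0.3499,0],[-0.3194,0.3499,0],[-0.3194,0.3499,0],[-0.3194,0.3499,0],[-0.3194,0.3499,0],[-0.3194,0.3499,0],[-0.3194,0.3499,0],[-0.3194,0.3499,0]],"rotation":[[0,0,-0.808],[0,0,-0.808],[0,0,-0.808],[0,0,-0.808],[0,0,-0.808],[0,0,-0.808],[0,0,-0.808],[0,0,-0.808]]}';  python3 -m pendant '{"dp":[[0,0,0],[0,0,0],[0,0,0.05],[0,0,0.09],[0,0,0.09],[0,0,0.09]],"rotation":[[0,0,0],[0,0,0],[0,0,0],[0,0,0],[0,0,0],[0,0,0]]}'; python3 plan.py '[[534,-38.5,18,1.671]]'
python3 - <<'E'
from h import *
from plant import vision
s=vision.capture("scene"); pickle.dump(s,open("pics/scene3.pkl","wb"))
crop(s,350,160,510,280,5,"v8.png")
E
```

```text
time: 26.38
tool_pos: [531.8, -41.6, 137.2]
tcp_rot: [-3.135, 0.0, 1.67]
contact_force: [0.4, 0.7, -1.5]
grip_width: 56.3
finger_force: 29.9
time: 27.12
tool_pos: [533.2, -38.5, 50.2]
tcp_rot: [-3.139, 0.001, 1.672]
contact_force: [-0.3, -0.5, -1.9]
grip_width: 56.4
finger_force: 29.9
now [533.2 -38.5  50.2] [-3.139e+00  1.000e-03  1.672e+00] q [-0.21  0.57  1.71 -0.    0.87 -0.31] t 27.125 w 56.4
[534, -38.5, 18, 1.671] dp [-0.      0.0008  0.0322] rot [-0.002  0.001  0.001]
```

View pics/v8.png

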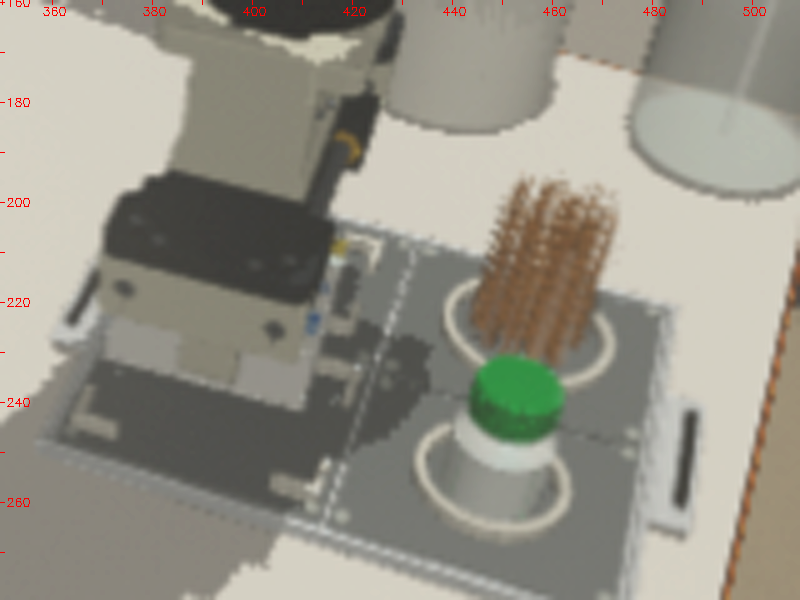

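The slide box hangs level. Its near lower edge runs (370.5,232) to (410.5,241), centred on the finger at about (391,235). I'll check that by projection.

```bash
python3 -c "
from h import *
s=load('scene0');c,n=np.cos(.1),np.sin(.1)
f=lambda x,y:[533.2+x*c-y*n,-38.5+x*n+y*c,41.4]
print(proj(s,[f(-28.2,41.5),f(-28.2,-41.5),f(-28.2,0)]))"
python3 -m pendant '{"dp":[[0,0.0008,0.015],[0,0.0008,0.028],[0,0.0008,0.032],[0,0.0008,0.032],[0,0.0008,0.032]],"rotation":[[0,0,0],[0,0,0],[0,0,0],[0,0,0],[0,0,0]]}'; python3 plan.py '[[534,-38.5,17,1.671]]'
```

```text
[[371.91459136 231.92056408]
 [412.07500774 243.46806723]
 [391.68825283 237.60848181]]
time: 27.8
tool_pos: [533.2, -39.3, 16.9]
tcp_rot: [-3.138, 0.001, 1.671]
contact_force: [-0.1, 0.3, -1.7]
grip_width: 56.5
finger_force: 29.9
now [533.2 -39.3  16.9] [-3.138e+00  1.000e-03  1.671e+00] q [-0.22  0.62  1.73 -0.    0.79 -0.31] t 27.8 w 56.5
[534, -38.5, 17, 1.671] dp [ 0.0008  0.0009 -0.0001] rot [-0.004  0.001 -0.   ]
```

```bash
python3 -m pendant '{"dp":[[0,0,0],[0,0,0],[0,0,0],[0,0,0],[0,0,-0.02],[0,0,-0.06],[0,0,-0.12],[0,0,-0.16]],"rotation":[[0,0,0],[0,0,0],[0,0,0],[0,0,0],[0,0,0],[0,0,0],[0,0,0],[0,0,0]]}' 0.072; python3 plan.py '[[380,300,230,1.671]]'
```

```text
time: 28.8
tool_pos: [534.3, -39.1, 179.8]
tcp_rot: [-3.14, 0.002, 1.671]
contact_force: [0.5, -0.1, 0.6]
grip_width: 71.8
finger_force: 0.0
now [534.3 -39.1 179.8] [-3.140e+00  2.000e-03  1.671e+00] q [-0.22  0.4   1.57 -0.    1.17 -0.31] t 28.8 w 71.8
[380, 300, 230, 1.671] dp [ 0.3528 -0.1197 -0.0507] rot [-0.001  0.002 -0.   ]
```

```bash
python3 -m pendant '{"dp":[[0.3528,-0.1197,-0.05],[0.3528,-0.1197,-0.05],[0.3528,-0.1197,-0.05],[0.3528,-0.1197,-0.05],[0.3528,-0.1197,-0.05],[0.3528,-0.1197,-0.05],[0.3528,-0.1197,-0.05],[0.3528,-0.1197,-0.05]],"rotation":[[0,0,0],[0,0,0],[0,0,0],[0,0,0],[0,0,0],[0,0,0],[0,0,0],[0,0,0]]}'
python3 - <<'E'
from h import *
from plant import vision
np.set_printoptions(precision=1,suppress=True)
t=vision.capture("top");t0=load("top0")
h=cv2.cvtColor(t["pixels"],cv2.COLOR_RGB2HSV).astype(int)
def cen(n,m,x0,y0,x1,y1,z):
    q=np.zeros_like(m);q[y0:y1,x0:x1]=m[y0:y1,x0:x1]
    k,l,st,ce=cv2.connectedComponentsWithStats(q.astype(np.uint8)); 
    i=1+np.argmax(st[1:,4]); p=ce[i]; print(n,p,st[i,4],"world",atz(t,p,z), cv2.minAreaRect(np.argwhere(l==i)[:,::-1].astype(np.float32)))
H,S,V=h[...,0],h[...,1],h[...,2]
cen("cap",(H>40)&(H<85)&(S>120),420,180,470,225,66)
cen("slidebox",(V>105),372,190,414,222,40)
d=np.abs(t["pixels"].astype(int)-t0["pixels"].astype(int)).sum(2)>40
cen("slips diff",d,360,145,412,183,21)
cen("picks diff",d,415,138,462,182,70)
P=t["pixels"][140:185,362:412].mean(2); 
cen("case yellow",(S>90)&(V>60),365,145,412,182,18)
for n,b in (("pad",(218,188,255,215)),("film",(282,240,322,282))): print(n,"changed px",d[b[1]:b[3],b[0]:b[2]].sum())
E
```

```text
time: 29.8
tool_pos: [379.5, 299.8, 227.0]
tcp_rot: [-3.138, 0.002, 1.672]
contact_force: [0.1, -0.7, 0.1]
grip_width: 72.0
finger_force: 0.0
cap [448.5 200.9] 178 world [ 541.7 -149.8   66. ] ((448.6000671386719, 200.80001831054688), (14.310833930969238, 14.310833930969238), 26.56505012512207)
slidebox [393.1 206.9] 999 world [532.8 -34.1  40. ] ((393.0941162109375, 206.96087646484375), (26.552942276000977, 37.97515869140625), 81.46923065185547)
slips diff [386.5 164.8] 560 world [628.6 -25.9  21. ] ((386.4005432128906, 164.40426635742188), (20.8236083984375, 29.230655670166016), 82.56858825683594)
picks diff [438.9 156. ] 449 world [ 638.4 -132.    70. ] ((439.2547607421875, 156.35848999023438), (20.88264274597168, 26.71036148071289), 60.945396423339844)Traceback (most recent call last):
  File "<stdin>", line 17, in <module>
  File "<stdin>", line 9, in cen
    return _wrapfunc(a, 'argmax', axis=axis, out=out, **kwds)
    return bound(*args, **kwds)
ValueError: attempt to get argmax of an empty sequence
```

Measured positions all sit within 6 mm of their pockets. The boxes show their right footprints (82×57 and 64×45 mm), and the jar was seen upright in its ring. I'm handing the job in.

```bash
python3 -c "
from plant import workorder
print(workorder.close_job())"
```

```text
the job is handed in; nothing more can be done
None
```

I put all four kit items in their pockets and let go of them, never went for the note pad or film roll, and handed the job in at about 30 s; the hand-in returned no verdict, and I did not re-measure the pad and roll at the end.

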